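# Slide the hot terrine between the mortar and the chopping block

### The arm

A 6-joint arm with a two-finger parallel gripper is mounted at the origin on the work surface. World frame = base frame: x ahead of the robot, y to its left, z up, the work surface at z = 0. Lengths are in m, angles in rad, forces in N, time in s.
With the tool pointing down it reaches from about 0.275 to 1 m from the base axis. Payload 8.4 kg.
Tool frame: the origin (TCP) lies on the centre line of the jaws, within the pads' length; the fingertips stand 17 mm ahead of it and the grasp point (between the pads) lies 2 mm behind it (bot.tcp_to_tips is the z of the fingertips in the tool frame, in m); z points along the fingers, y is the line along which they close (so a half turn about z gives the same grasp; the last joint's range is limited). The gripper opens to 85 mm and grips with 20 to 120 N. Pads are 22 mm wide; open, the fingers measure 114 mm over their backs; the gripper's body (76 mm by 85 mm) begins 54 mm behind the grasp point. The pads swing forward as they close: fully open they stand 13 mm farther back than shut.
Start: joints at [1.2, 0.353, 1.633, -0, 1.155, -0.002], TCP at [0.225, 0.583, 0.248] pointing down, gripper open.
Joint ranges: [-2.63, 2.63], [-0.92, 2.1], [0.06, 2.66], [-1.3, 4.44], [0, 2.69], [-3.02, 3.02]. Speed limits (rad/s): [2.22, 2.22, 2.79, 3.14, 3.14, 3.14].

### API

Orientations are given as a unit quaternion [x, y, z, w].
In Python, from workcell import bot, hand, kinematics, get_obs, vision, hand_in gives the robot as it stands. The module is installed in compiled form; this text tells all that it offers. Calls block until the motion is done:
- bot.reach(position, orientation): joint-space move of the TCP to a pose.
- bot.servo_line(position, ori=None, velocity=0.15): straight line of the TCP; ori=None keeps the orientation; velocity is the mean speed in m/s.
- bot.goto_joints(angles): joint-space move.
- hand.move_gripper(opening, strength=None): finger opening in m; strength is the grip in N (None keeps the last); returns when the fingers have stopped.
- bot.dwell(seconds).
- kinematics.solve_ik(position, orientation): joint angles nearest the present ones, or None.
- get_obs(): the state.
- vision.read_camera(name): name is "side" or "top" or "wrist"; returns a dict with "frame" (400x640x3 uint8, red, green, blue), "intrinsics" (3x3 intrinsics, pixels), "view" (4x4, takes a point from world to camera coordinates). Camera axes: x right, y down, z forward; pixel columns grow to the right and rows downward; lengths in m; the calibration is good to about 2 mm. A picture is of the moment at which its call begins. There is no depth.
A pose or a line that the arm cannot do raises bot.IKError and nothing moves.
- hand_in(): hands the job in; it is judged then, once.
The state is a dict: "time_s": time; "joint_pos": joint angles; "joint_vel": joint speeds; "joint_efforts": joint torques, N m; "position": TCP position; "orientation": TCP orientation; "wrist_force": force on the tool from outside, world axes, zero at the start; "ft_torque": the same for the moment, N m; "gripper_width": finger opening in m; "grip_force": force on a finger pad.
Only numpy, scipy, OpenCV 4.12 (cv2) and the standard library are available. Lean on these libraries where they do the work, as an engineer would, in place of code of your own. Each camera call takes 0.05 s, during which the arm holds its last target. There are 200 camera calls.

### The job

The lidded white terrine is hot: without gripping or lifting it, push it gently along the worktop with the fingertips, through the narrow gap between the stone mortar and the thick chopping block, until it rests wholly on the flush steel plate on the other side. Leave the pepper mill, the mug and the wooden spoon where they are.

Things in the scene. Friction and masses are not known exactly. Their poses are not given: they have to be found in the camera images.
- terrine: Loose white rectangular lidded stoneware dish (one rigid piece), 80 mm along x, 120 mm along y, upright sides 51 mm high, low rib on the lid to 56 mm; 0.45 to 0.85 kg, slides with friction. Origin: centre of its underside, z up. Starts on one side of the gap (either), the plate on the other; up to 25 mm off the gap's line, its y turned up to 0.3 rad from the gap's y.
- gap (a point): Middle of the gap between mortar and block, on the worktop (z = 0). Its level y axis is the line along which the terrine passes; x points across, towards the block. 90 mm wide at its narrowest (terrine 80 mm): the block's straight side is at x = +45 mm, y from -50 to +50 mm, then its rounded corners; the mortar's belly reaches x = -45 mm.
- board: Thick light-wood chopping block, 200 mm along its x, 130 mm along its y, 35 mm high, its upright corners rounded to 15 mm radius, too heavy to budge (fixed). Origin: centre of its underside; its axes are parallel to those of the gap, which lies at x = -145 mm, y = 0 in its frame.
- mortar: Round grey stone mortar, 110 mm in diameter, 55 mm high, too heavy to budge (fixed). Origin: centre of its underside, 100 mm from the gap's middle on the gap's -x side and up to 15 mm along the gap's y either way.
- plate: Steel plate let into the worktop, flush with it (top at z = 0, nothing to catch on): 160 mm along its x, 180 mm along its y, axes parallel to the gap's. Origin: its centre, about 175 to 200 mm from the gap's middle along the gap's line and up to 25 mm to the side of that line.
- mill: Bystander: dark wooden pepper mill, 52 mm in diameter, 108 mm high, standing loose on the far side of the work beside the block. Origin: centre of its underside.
- mug: Bystander: blue mug, 76 mm in diameter plus its handle (which points away from the work), 85 mm high, standing loose on the far side of the work on the other side of the block. Origin: centre of its underside.
- spoon: Bystander: wooden spoon 170 mm long, lying loose on top of the chopping block. Origin: its underside, near the middle of its length.
- corner0 (a point): Lower corner of the terrine at x = +40 mm, y = +60 mm in its frame, z = 0.
- corner1 (a point): Lower corner of the terrine at x = +40 mm, y = -60 mm in its frame, z = 0.
- corner2 (a point): Lower corner of the terrine at x = -40 mm, y = -60 mm in its frame, z = 0.
- corner3 (a point): Lower corner of the terrine at x = -40 mm, y = +60 mm in its frame, z = 0.
Things that resemble listed ones, but are neither listed nor needed, are in the scene too. Leave any green or pink look-alike of the terrine alone.

How it is judged:
On the way:
1. the terrine is in the gap, flat on the worktop between the mortar and the block (y of terrine in the frame of gap between -0.03 and 0.03 m and x of terrine in the frame of gap between -0.015 and 0.015 m and height (world z) of terrine below 0.006 m), for 0.1 s.
At the end, for the whole second after the job is handed in: The terrine has passed through the gap and stands flat and at rest on the worktop with all four lower corners over the steel plate (to 2 mm); pepper mill, mug and spoon are within 30 mm of where they stood (x of corner0 in the frame of plate between -0.082 and 0.082 m and y of corner0 in the frame of plate between -0.092 and 0.092 m and x of corner1 in the frame of plate between -0.082 and 0.082 m and y of corner1 in the frame of plate between -0.092 and 0.092 m and x of corner2 in the frame of plate between -0.082 and 0.082 m and y of corner2 in the frame of plate between -0.092 and 0.092 m and x of corner3 in the frame of plate between -0.082 and 0.082 m and y of corner3 in the frame of plate between -0.092 and 0.092 m and height (world z) of terrine below 0.004 m and angle between terrine's own z axis and vertical below 0.05 rad and linear speed of terrine below 0.01 m/s and distance of each of mill, mug, spoon from where it was at the start of the episode below 0.03 m); the robot touches nothing.
It fails at once if the terrine is lifted (underside centre more than 10 mm up) or tipped (more than 0.15 rad) (height (world z) of terrine above 0.01 m or angle between terrine's own z axis and vertical above 0.15 rad).
It fails at once if the terrine is gripped or pushed roughly (more than 30 N from the fingers) (contact force between the fingers and terrine above 30 N).
It fails at once if the pepper mill, the mug or the spoon is moved by more than 30 mm (distance of any of mill, mug, spoon from where it was at the start of the episode above 0.03 m).
It also fails if it takes over 72 s, if anything falls off the work surface, if the arm or the gripper's body presses on something with over 40 N, if the wrist force passes 120 N, or if a joint passes its speed limit or range.

## Working session

There is one attempt and no reset: what is moved stays moved. The work goes in short steps, each a Python script; the robot and the scene stay as the last script left them, time stands still between calls to the robot, and variables do not carry over. Pictures are saved under pics/ and viewed, at most 10 in all, crops included, and the job is handed in when it is done.

```bash
mkdir -p pics
python3 - <<'E'
from workcell import *
import cv2,numpy as np
for n in ["top","side"]:
    c=vision.read_camera(n); cv2.imwrite(f"pics/{n}0.png",c["frame"][:,:,::-1]); print(n,c["intrinsics"].tolist(),np.round(c["view"],4).tolist())
o=get_obs();print(o["time_s"],o["position"],o["orientation"],o["wrist_force"],bot.tcp_to_tips)
E
```

```text
top [[416.439596990651, 0.0, 322.05527665822444], [0.0, 416.439596990651, 207.04516906103095], [0.0, 0.0, 1.0]] [[-0.0087, -0.9999, 0.0132, 0.0715], [-0.99, 0.0068, -0.1406, 0.5917], [0.1405, -0.0143, -0.99, 1.109], [0.0, 0.0, 0.0, 1.0]]
side [[499.13397362074903, 0.0, 318.1417828610098], [0.0, 499.13397362074903, 201.61316443676535], [0.0, 0.0, 1.0]] [[0.9913, -0.1312, 0.0033, -0.5713], [-0.0712, -0.5584, -0.8265, 0.1239], [0.1103, 0.8192, -0.5629, 0.9734], [0.0, 0.0, 0.0, 1.0]]
0.1 [0.22515317 0.58258099 0.24761055] [ 1.83361092e-01  9.83045413e-01 -6.40037063e-04 -1.24257217e-04] [0.27400066 0.74805763 0.5511397 ] 0.017
```

View pics/top0.png

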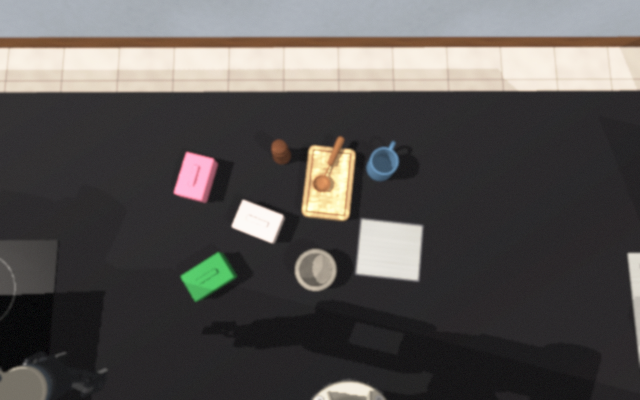

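View pics/side0.png

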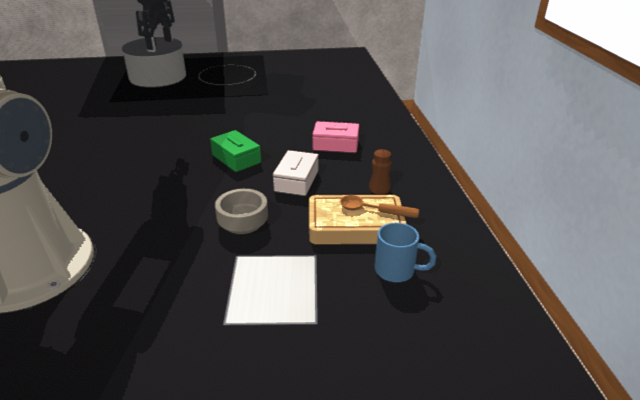

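The white terrine is at top-view (258,221). Its look-alikes are pink (196,177), green (208,276), the flat plate (390,250) and a white slab at the edge (635,290). By the description I choose the white lidded box at (258,221). Next I'll measure it and check it in a crop.

```bash
cat > h.py <<'E'
from workcell import *
import cv2,numpy as np
def ray(c,px,z):
    K,V=np.array(c["intrinsics"]),np.array(c["view"]); R,t=V[:3,:3],V[:3,3]
    px=np.atleast_2d(np.asarray(px,float)); d=np.c_[px,np.ones(len(px))]@np.linalg.inv(K).T@R
    C=-R.T@t; return (C+d*((z-C[2])/d[:,2])[:,None])[:,:2]
def proj(c,P):
    V=np.array(c["view"]); p=(np.atleast_2d(P)@V[:3,:3].T+V[:3,3])@np.array(c["intrinsics"]).T; return p[:,:2]/p[:,2:]
def blob(m,seed):
    n,l,s,cc=cv2.connectedComponentsWithStats(m.astype(np.uint8)); k=l[seed[1],seed[0]]
    if k==0: return None
    return max(cv2.findContours((l==k).astype(np.uint8),cv2.RETR_EXTERNAL,cv2.CHAIN_APPROX_NONE)[0],key=len)[:,0]
def rect(c,cnt,z):
    r=cv2.minAreaRect((ray(c,cnt,z)*1000).astype(np.float32)); return np.round(r[0],1),np.round(r[1],1),round(r[2],1)
E
python3 - <<'E'
from h import *
c=vision.read_camera("top"); f=c["frame"]; hsv=cv2.cvtColor(f,cv2.COLOR_RGB2HSV); H,S,V=[hsv[...,i].astype(int) for i in range(3)]
K,W=np.array(c["intrinsics"]),np.array(c["view"]); print("cam",-W[:3,:3].T@W[:3,3])
for th in (90,120,150,200):
  w=(V>th)&(S<60)
  for nm,s,z in(("terrine",(255,217),.051),("plate",(390,250),0)):
    b=blob(w,s); 
    if b is not None: print(th,nm,rect(c,b,z))
for th in(60,90,120):
  b=blob((V>th)&(S>50)&(H<30),(312,205)); print("board",rect(c,b,.035))
  b=blob((V>th)&(S<90),(300,272)); 
  if b is not None:
    x,r=cv2.minEnclosingCircle((ray(c,b,.055)*1000).astype(np.float32)); print("mortar",x,r)
cr=f[125:300,220:430]; cv2.imwrite("pics/crop.png",cv2.resize(cr,None,fx=3.4,fy=3.4,interpolation=cv2.INTER_CUBIC)[:,:,::-1])
E
```

```text
cam [0.4307003  0.08342618 1.18015221]
90 terrine (array([553.7, 243.1]), array([130.6,  87.2]), 68.3)
90 plate (array([ 476.5, -122. ]), array([182.5, 162.1]), 83.2)
120 terrine (array([553.9, 243.5]), array([127.3,  85.3]), 68.5)
120 plate (array([ 476.6, -122.2]), array([178.9, 158.7]), 83.2)
150 terrine (array([554. , 243.7]), array([124.7,  83.3]), 68.5)
150 plate (array([ 476.5, -122. ]), array([175.5, 155.3]), 83.2)
200 terrine (array([554.1, 244.2]), array([120.7,  80.2]), 68.5)
200 plate (array([ 476.6, -121.9]), array([169.5, 149.2]), 83.4)Traceback (most recent call last):
  File "<stdin>", line 10, in <module>
  File "h.py", line 14, in rect
    r=cv2.minAreaRect((ray(c,cnt,z)*1000).astype(np.float32)); return np.round(r[0],1),np.round(r[1],1),round(r[2],1)
                       ~~~^^^^^^^^^
  File "h.py", line 5, in ray
    px=np.atleast_2d(np.asarray(px,float)); d=np.c_[px,np.ones(len(px))]@np.linalg.inv(K).T@R
                                              ~~~~~~~~~~~~~~~~~~~~~~~~~~^~~~~~~~~~~~~~~~~~~
ValueError: matmul: Input operand 1 has a mismatch in its core dimension 0, with gufunc signature (n?,k),(k,m?)->(n?,m?) (size 3 is different from 2)
```

Run:
```python
from h import *
c=vision.read_camera("top"); f=c["frame"]; hsv=cv2.cvtColor(f,cv2.COLOR_RGB2HSV); H,S,V=[hsv[...,i].astype(int) for i in range(3)]
print(hsv[212,310],hsv[200,345],hsv[272,300],hsv[285,315],hsv[150,325])
for th in(60,90,120,150):
  m=(V>th)&(f[...,0].astype(int)-f[...,2]>20); m[:146]&=False; 
  m[:, :296]=False; m[:,358:]=False; m[225:]=False
  b=np.argwhere(m)[:,::-1]; print(th,"board",rect(c,b,.035))
  m=(V>th)&(S<90); m[:246]=False;m[300:]=False;m[:,:285]=False;m[:,345:]=False
  x,r=cv2.minEnclosingCircle((ray(c,np.argwhere(m)[:,::-1],.055)*1000).astype(np.float32)); print("mortar",x,r)
cr=f[125:300,220:430]; cv2.imwrite("pics/crop.png",cv2.resize(cr,None,fx=3.4,fy=3.4,interpolation=cv2.INTER_CUBIC)[:,:,::-1])
s=vision.read_camera("side"); cv2.imwrite("pics/scrop.png",cv2.resize(s["frame"][110:260,200:430],None,fx=3.4,fy=3.4,interpolation=cv2.INTER_CUBIC)[:,:,::-1])
```

```text
[ 21  98 239] [ 17 109 226] [ 17  36 135] [ 19  36 112] [ 16 114 222]
60 board (array([664.6,  48.4]), array([139.4, 214.3]), 83.3)
mortar (422.26068115234375, 87.36325073242188) 58.63701629638672
90 board (array([665.2,  48.7]), array([138. , 212.5]), 83.3)
mortar (422.18328857421875, 87.31155395507812) 56.90296936035156
120 board (array([665.5,  48.6]), array([135.5, 211.4]), 83.1)
mortar (422.0851135253906, 87.29605102539062) 55.49174880981445
150 board (array([666.1,  48.4]), array([132.8, 209.5]), 83.3)
mortar (421.9084777832031, 87.58140563964844) 53.96605682373047
```

View pics/crop.png

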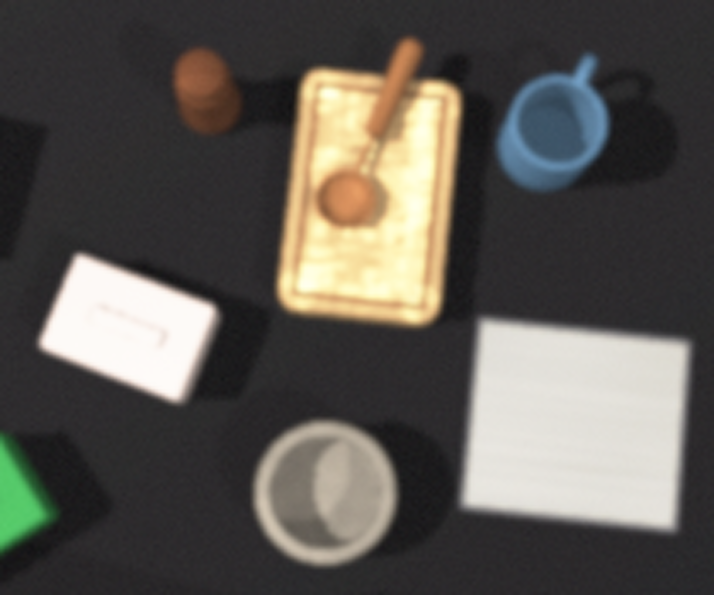

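The crop shows the white box with the lid rib at crop (130,325), the block at (370,195), the mortar at (325,490) and the plate at (575,425), so the choice stands. In the gap frame the terrine is at about u +12, v +181 mm with yaw -0.26 rad. I'll first push its +u side squarely with spread fingers, which fixes yaw and offset together.

```bash
cat >> h.py <<'E'
TH=np.radians(-6.8); U=np.array([np.cos(TH),np.sin(TH)]); Vv=np.array([-np.sin(TH),np.cos(TH)])
G=U*.509+Vv*.1268
def xy(u,v): return G+U*u+Vv*v           # gap frame -> world
def gf(p): p=np.atleast_2d(p)-G; return np.c_[p@U,p@Vv]
def q(phi): a=(phi+np.pi/2)/2; return [np.cos(a),np.sin(a),0,0]
def P(u,v,z): return [*xy(u,v),z]
def terrine(c,near):
    f=c["frame"]; m=f.min(2)>200
    n,l,s,cc=cv2.connectedComponentsWithStats(m.astype(np.uint8)); best=None
    for k in range(1,n):
        b=max(cv2.findContours((l==k).astype(np.uint8),cv2.RETR_EXTERNAL,cv2.CHAIN_APPROX_NONE)[0],key=len)[:,0]
        if len(b)<40: continue
        (x,w,a)=rect(c,b,.051)
        if abs(max(w)-120)<14 and abs(min(w)-80)<14:
            if w[0]<w[1]: a-=90
            yaw=(a-83.2+90)%180-90
            print("terrine gap-frame mm",np.round(gf(x/1000)*1000,1),w,"yaw deg",round(yaw,1))
def st():
    o=get_obs(); print("t",round(o["time_s"],2),"gap",np.round(gf(o["position"][:2])*1000,1),"z",round(o["position"][2],4),"F",np.round(o["wrist_force"],1))
E
python3 - <<'E'
from h import *
c=vision.read_camera("top"); terrine(c,None)
print("mill",gf(ray(c,(220+202/3.4,125+70/3.4),.108)),"mug",gf(ray(c,(220+560/3.4,125+115/3.4),.085)))
p=q(TH+np.pi/2)
hand.move_gripper(.08)
bot.reach(P(.095,.181,.2),p); st()
w=vision.read_camera("wrist"); cv2.imwrite("pics/w1.png",w["frame"][:,:,::-1])
print("joints",np.round(get_obs()["joint_pos"],2))
E
```

```text
terrine gap-frame mm [[ 12.4 181.5]] [118.2  78.3] yaw deg -14.7
mill [[0.21270933 0.14011148]] mug [[ 0.2148969  -0.14436513]]
t 2.48 gap [[ 94.5 181.9]] z 0.2001 F [-0.2  0.4  0.2]
joints [ 0.35  0.48  1.55  0.    1.11 -1.1 ]
```

View pics/w1.png

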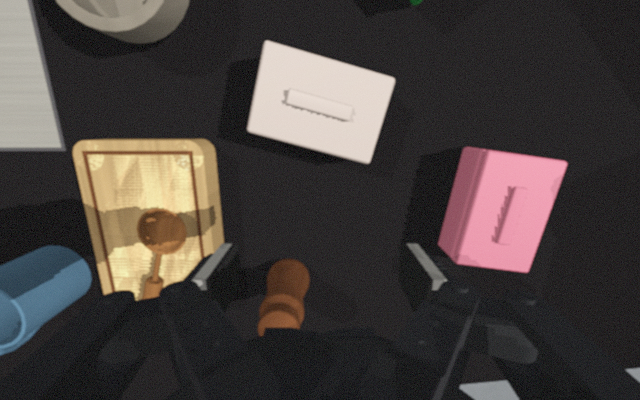

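The wrist view shows the white terrine at (320,100), with the pink box to the right at (500,210) and the mill well behind the fingers. I'll check clearance to pink, then descend and push.

Run:
```python
from h import *
c=vision.read_camera("wrist"); f=c["frame"].astype(int)
m=(f[...,0]>150)&(f[...,0]-f[...,1]>60)&(f[...,0]-f[...,2]<130)&(np.arange(640)[None]>430)
pk=np.argwhere(m)[:,::-1]; g=gf(ray(c,pk,.051)); i=g[:,1].argmin(); j=g[:,0].argmin(); print("pink min v",g[i],"min u",g[j])
bot.servo_line(P(.088,.179,.036),velocity=.12); st()
bot.servo_line(P(.070,.179,.036),velocity=.05); st()
bot.servo_line(P(.054,.179,.036),velocity=.03); st()
bot.servo_line(P(.070,.179,.036),velocity=.1)
bot.servo_line(P(.075,.215,.2),velocity=.15)
c=vision.read_camera("wrist"); terrine(c,None); cv2.imwrite("pics/w2.png",c["frame"][:,:,::-1])
terrine(vision.read_camera("top"),None); st()
```

```text
pink min v [0.10017659 0.31469514] min u [0.05041226 0.32458061]
t 4.1 gap [[ 88.6 179.3]] z 0.0368 F [ 0.1 -0.5  0.6]
t 4.61 gap [[ 69.5 179. ]] z 0.0361 F [-0.5 -0.4  0.3]
t 5.29 gap [[ 53.5 178.8]] z 0.0359 F [ 0.6 -0.1 -0. ]
terrine gap-frame mm [[ -1.9 179. ]] [116.1  75.8] yaw deg -4.5
t 6.97 gap [[ 74.5 214.5]] z 0.1989 F [-0.1 -0.5  0.5]
```

Run:
```python
from h import *
j=get_obs()["joint_pos"]
for ph in(TH,TH+np.pi):
    s=kinematics.solve_ik(P(0,.275,.2),q(ph)); print(ph, None if s is None else np.round(s,2))
hand.move_gripper(.04)
bot.reach(P(-.001,.275,.15),q(TH)); st()
bot.servo_line(P(-.001,.272,.036),velocity=.12)
bot.servo_line(P(-.001,.255,.036),velocity=.06); st()
bot.servo_line(P(-.001,.228,.036),velocity=.03); st()
bot.servo_line(P(-.001,.245,.036),velocity=.1)
bot.servo_line(P(-.001,.275,.2),velocity=.15)
c=vision.read_camera("wrist"); terrine(c,None); cv2.imwrite("pics/w3.png",c["frame"][:,:,::-1])
terrine(vision.read_camera("top"),None); st()
```

```text
-0.11868238913561441 [ 0.55  0.43  1.62 -0.    1.08  0.67]
3.0229102644541785 [ 0.55  0.43  1.62 -0.    1.08 -2.48]
t 8.94 gap [[ -0.8 275. ]] z 0.1501 F [-0.1  0.3 -1. ]
t 10.47 gap [[ -0.8 254.6]] z 0.0363 F [-0.1  0.1 -0.2]
t 11.53 gap [[ -1.1 227.7]] z 0.0359 F [-0.4 -1.  -0.5]
terrine gap-frame mm [[  3.3 156.4]] [117.9  78.5] yaw deg 0.0
t 13.2 gap [[ -1.4 274.5]] z 0.1988 F [-0.6  0.3 -1.1]
```

View pics/w3.png

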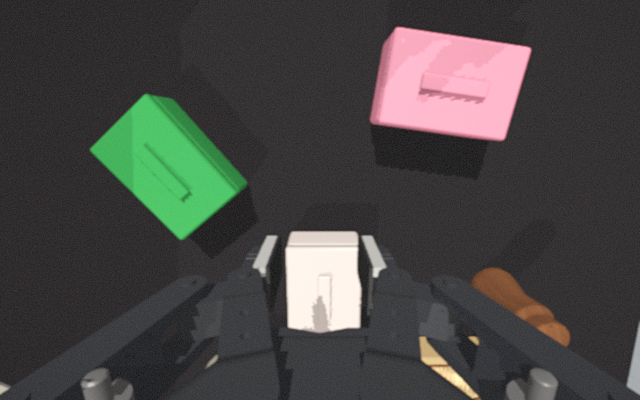

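The image shows green at (170,165), pink at (450,85), and the terrine square below the jaws at (325,280). The top camera gives u +3.3, v 156, yaw 0. I'll verify the block and mortar edges in the same camera and nudge the terrine sideways to the middle.

Run:
```python
from h import *
hand.move_gripper(.08)
bot.reach(P(.085,.165,.2),q(TH+np.pi/2))
bot.servo_line(P(.070,.156,.036),velocity=.13)
bot.servo_line(P(.0515,.156,.036),velocity=.03); st()
bot.servo_line(P(.070,.156,.036),velocity=.1)
bot.servo_line(P(.04,.275,.2),velocity=.2)
hand.move_gripper(.04)
bot.reach(P(-.001,.275,.2),q(TH)); st()
c=vision.read_camera("top"); terrine(c,None); f=c["frame"].astype(np.float32)
us=np.arange(-.07,.075,.004); vs=np.arange(-.03,.031,.005)
for z in(.035,.055):
    pr=[]
    for u in us:
        p=np.array([P(u,v,z) for v in vs]); p=proj(c,p).astype(np.float32)
        pr.append(cv2.remap(f,p[None,:,0],p[None,:,1],cv2.INTER_LINEAR)[0].max(1).mean())
    print(z,[(round(u*1000),int(x)) for u,x in zip(us,pr)])
cv2.imwrite("pics/t4.png",cv2.resize(c["frame"][125:300,220:430],None,fx=3.4,fy=3.4,interpolation=cv2.INTER_CUBIC)[:,:,::-1])
```

```text
t 17.43 gap [[ 51.3 156. ]] z 0.036 F [ 0.  -0.1  1.1]
t 20.83 gap [[ -0.9 275. ]] z 0.2 F [0.7 0.6 0.6]
terrine gap-frame mm [[1.000e-01 1.568e+02]] [117.3  78.5] yaw deg -0.2
0.035 [(-70, 158), (-66, 155), (-62, 151), (-58, 151), (-54, 153), (-50, 136), (-46, 97), (-42, 56), (-38, 41), (-34, 41), (-30, 42), (-26, 42), (-22, 41), (-18, 38), (-14, 35), (-10, 35), (-6, 36), (-2, 36), (2, 38), (6, 37), (10, 35), (14, 32), (18, 29), (22, 27), (26, 27), (30, 27), (34, 29), (38, 53), (42, 104), (46, 145), (50, 157), (54, 143), (58, 140), (62, 169), (66, 183), (70, 182), (74, 178)]
0.055 [(-70, 158), (-66, 154), (-62, 150), (-58, 151), (-54, 150), (-50, 129), (-46, 87), (-42, 50), (-38, 41), (-34, 41), (-30, 42), (-26, 42), (-22, 41), (-18, 37), (-14, 35), (-10, 35), (-6, 36), (-2, 37), (2, 38), (6, 36), (10, 33), (14, 30), (18, 28), (22, 26), (26, 28), (30, 27), (34, 37), (38, 82), (42, 131), (46, 156), (50, 151), (54, 135), (58, 159), (62, 181), (66, 183), (70, 179), (74, 177)]
```

View pics/t4.png

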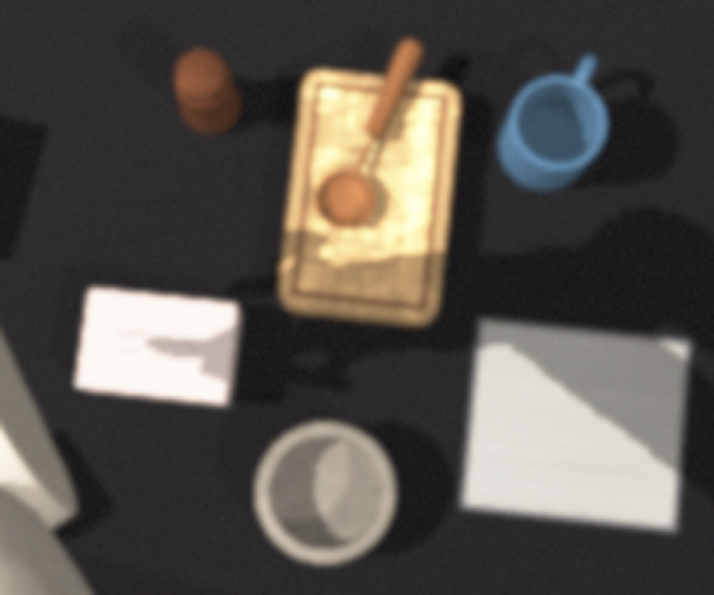

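The block edge is at u≈45 after allowing for its side face, and the mortar edge is at about -45. The terrine is centred and square at crop (155,345). Now I'll push it into the gap.

Run:
```python
from h import *
bot.servo_line(P(0,.255,.036),velocity=.13)
bot.servo_line(P(0,.235,.036),velocity=.08)
for v in(.18,.13,.10,.072):
    bot.servo_line(P(0,v,.036),velocity=.045); st()
bot.dwell(.2)
terrine(vision.read_camera("top"),None)
c=vision.read_camera("top"); cv2.imwrite("pics/t5.png",cv2.resize(c["frame"][125:300,220:430],None,fx=3.4,fy=3.4,interpolation=cv2.INTER_CUBIC)[:,:,::-1])
```

```text
t 24.08 gap [[ -0.2 179.8]] z 0.0359 F [-0.8  0.   1.1]
t 25.34 gap [[ -0.  129.9]] z 0.0361 F [ 0.7 -0.3  0.1]
t 26.16 gap [[-0.2 99.6]] z 0.0359 F [-0.7  0.5 -0.4]
t 26.93 gap [[-0.1 71.7]] z 0.036 F [ 0.4 -0.  -0.1]
terrine gap-frame mm [[ 47.9 102.5]] [ 75.7 112. ] yaw deg 20.5
```

View pics/t5.png

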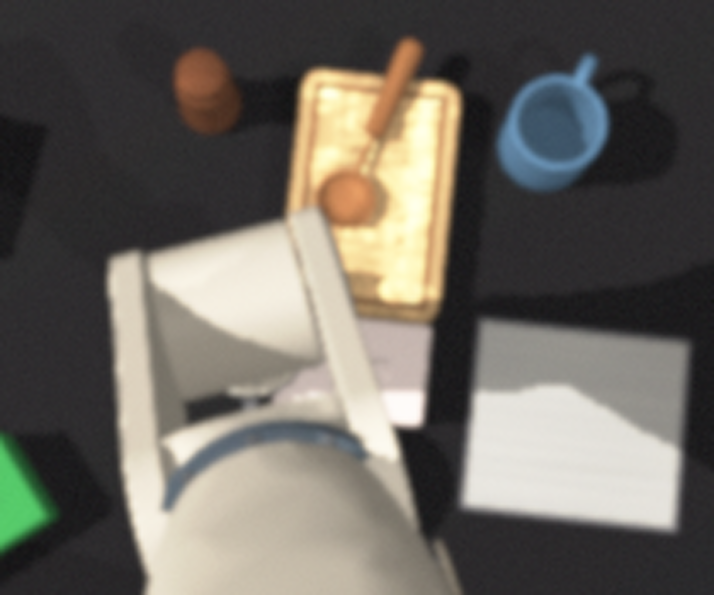

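The terrine is in the gap and square, with its front edge at crop x≈428 (the numeric hit was the white arm, not the terrine). I'll go on to the plate.

Run:
```python
from h import *
for v in(.03,-.02,-.07,-.12):
    bot.servo_line(P(0,v,.036),velocity=.045); st()
bot.dwell(.2)
bot.servo_line(P(0,-.10,.036),velocity=.05)
bot.servo_line(P(0,-.08,.2),velocity=.13)
bot.reach(P(0,.25,.25),q(TH)); st()
c=vision.read_camera("top"); terrine(c,None); cv2.imwrite("pics/t6.png",cv2.resize(c["frame"][125:300,220:430],None,fx=3.4,fy=3.4,interpolation=cv2.INTER_CUBIC)[:,:,::-1])
print("plate gap-frame",gf([.4766,-.122]))
```

```text
t 28.32 gap [[-0.1 29.9]] z 0.036 F [-0.1 -0.1 -0.3]
t 29.57 gap [[ -0.  -20.1]] z 0.036 F [-0.5 -0.5  0.2]
t 30.83 gap [[ -0.1 -70.1]] z 0.036 F [ 0.1 -0.   0.5]
t 32.09 gap [[ 1.000e-01 -1.201e+02]] z 0.036 F [ 0.6 -0.7  0.1]
t 35.53 gap [[1.000e-01 2.488e+02]] z 0.2496 F [-0.  -0.7  0.7]
plate gap-frame [[-0.02130735 -0.19151046]]
```

View pics/t6.png

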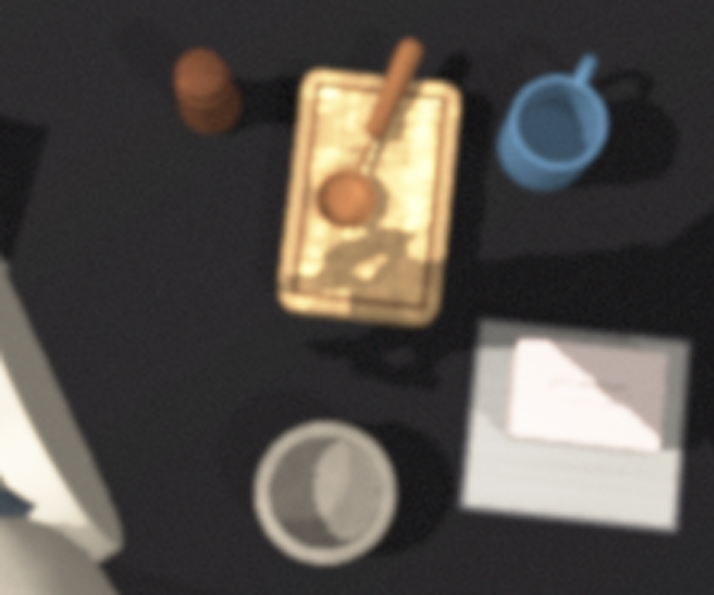

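The terrine is wholly inside the plate outline, square, with its lid corners at crop (515,338) to (660,450). Mill, mug and spoon haven't moved, and the arm is clear.

```bash
python3 -c "
from workcell import hand_in
print(hand_in())"
```

```text
the job is handed in; nothing more can be done
None
```

I pushed the terrine through the gap and it now stands square and wholly on the steel plate; the mill, mug and spoon look unmoved in the last picture, and the job was handed in after about 36 s (no verdict was returned).

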